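# Fit a roller bearing and snap its retaining cover on

## Task

Set the loose ball bearing flat into the open bearing housing on the aluminium roller rail, then push the blue retaining cover straight down over the housing's two snap hooks until both sides have clicked and the cover sits level under both barbs, as on the finished housing beside it. Feel for the clicks and do not force it: more than 35 N would crush the washer under the bearing or crack the plastic. Leave the other things on the bench where they are.

Things in the scene. Friction and masses are not known exactly. Their poses are not given: they have to be found in the camera images.
- bearing: Loose grey steel ball bearing lying flat on the bench: 34 mm outside diameter, 9 mm high, about 50 g. Origin: centre of its underside, z up. Grip it across the rim by its upper half. It may lie left or right, the cover then on the other side.
- cover: Loose blue plastic cover lying right way up on the bench, 70 (x) x 58 (y) x 14 mm, 35 to 70 g. Origin: centre of its underside, z up. Top: a 2 mm plate with a 22 mm round hole and two hook slots (x = +-18 to 28.2 mm, 13.6 mm wide in y). Along both 70 mm edges a ribbed skirt (y = +-26 to 29, x = +-30) reaches down to z = 0: grip there, across y. Fits either way round (half a turn).
- cover_ring (a point): Centre of the lower edge of the ring under the cover's plate (33 mm outside, 25 mm inside), 5 mm over the cover's origin: this edge bears on the bearing's top.
- rail: Aluminium rail, 300 (x) x 60 (y) x 16 mm, fixed, standing level across the bench on four screw feet that hold it 5 to 20 mm clear of the bench; origin: centre of its underside. The open housing stands on its +x half (75 mm from the centre), a finished one with bearing and cover on its -x half.
- housing: Open grey bearing housing fixed on the rail. Origin: under its foot's centre, on the rail's top; x along the rail through both hooks, z up. Foot 100 (x) x 50 x 6 mm; body 42 (x) x 44 (y) mm, top at z = 20 mm, with a round pocket 37 mm wide, chamfered 1.5 mm. Two springy hooks stand at x = +-24 to 27 mm, 10.8 mm wide in y.
- seat (a point): Centre of the top of the steel wave washer (a spring) in the pocket, 15 mm over the housing's origin, 5 mm under the pocket's rim. The bearing lies on it, its top 4 mm proud of the body. It yields 3 mm, from 3 N to 13 N, and is then solid. With the cover home it is 2 mm down (10 N) and holds the cover up against the barbs.
- home (a point): Where the cover's origin ends up, 17 mm over the housing's origin: cover's x along the housing's x, its plate's top against the undersides of both barbs. Coming down, the slots meet the hooks' flat tops 12 mm above home if they are off line, else the barbs' slopes at about 8 mm; the barbs' widest part passes at 2.4 mm, and the ring meets the bearing at 2 mm. It takes a push of 13 to 25 N.
- hook_a_tip (a point): Top of the hook at the housing's +x side, 41 mm over the housing's origin and 25.5 mm from its centre. Its barb points outward: underside at z = 31 mm, reaching x = 31 mm, then tapering inward to x = 26 mm at the flat top. hook_b at -x is its mirror image.
- hook_a (a joint): Bending of the hook at the housing's +x side, rad: 0 straight, positive bent inward; about 0.11 while the slot's outer edge passes the barb, springing back below 0.04 as it clicks. Its root is 7 mm over the housing's origin.
- hook_b (a joint): The same for the hook at the housing's -x side.
- sprocket: Bystander: loose steel sprocket, 68 mm wide, 8 mm high, lying flat; origin under its centre.
- oil_bottle: Bystander: white drip-oil bottle with green cap, 42 mm wide, 120 mm high, behind the rail; origin under its centre.
- tape_roll: Bystander: black roll of tape lying flat, 60 mm wide, 19 mm high; origin under its centre.
- hex_key_holder: Bystander: orange folding hex key set, 31 x 88 x 22 mm; origin under its centre.
- marker: Bystander: blue and white marker pen lying at the left, 135 mm long; origin under its middle.
- adjustable_spanner: Bystander: light-coloured adjustable spanner lying at the right, 146 mm long; origin under its middle.

How it is judged:
On the way:
1. the bearing lies flat on the washer in the pocket of the open housing (horizontal distance between bearing and seat below 0.0025 m and z of bearing in the frame of housing between 0.013 and 0.0165 m and angle between bearing's own z axis and vertical below 0.06 rad and contact force between the fingers and bearing below 0.5 N), for 0.2 s.
At the end, for the whole second after the job is handed in: Bearing centred in the pocket within 2.5 mm, underside 11.5 to 14.5 mm over the housing's origin. Cover centred within 3 mm, level within 0.05 rad, in line within 0.12 rad, origin 15 to 18.2 mm over the housing's, at rest. Both hooks sprung back (below 0.04 rad) (horizontal distance between bearing and seat below 0.0025 m and horizontal distance between cover and housing below 0.003 m and z of bearing in the frame of housing between 0.0115 and 0.0145 m and z of cover in the frame of housing between 0.015 and 0.0182 m and angle between cover's own z axis and vertical below 0.05 rad and angle between the x axis of cover and the x axis of housing, either way round below 0.12 rad and value of joint each of hook_a, hook_b below 0.04 rad and linear speed of cover below 0.02 m/s); the robot touches nothing.
It fails at once if the cover, or the bearing, was pressed onto the housing with more than 35 N (contact force between any of cover, bearing and housing above 35 N).
It fails at once if another thing on the bench was moved by more than 20 mm (distance of any of sprocket, oil_bottle, tape_roll, hex_key_holder, marker, adjustable_spanner from where it was at the start of the episode above 0.02 m).
It also fails if it takes over 69 s, if anything falls off the work surface, if the arm or the gripper's body presses on something with over 40 N, if the wrist force passes 120 N, or if a joint passes its speed limit or range.

## Robot

A 6-joint arm with a two-finger parallel gripper is mounted at the origin on a cart in front of the work surface, level with it; the furniture and walls round the work are solid. World frame = base frame: x ahead of the robot, y to its left, z up, the work surface at z = 0. Lengths are in m, angles in rad, forces in N, time in s.
With the tool pointing down it reaches from about 0.35 to 0.975 m from the base axis. Payload 4.9 kg.
Tool frame: the origin (TCP) lies at the very end of the fingers, on their centre line; the grasp point (between the pads) lies 19 mm behind it; z points along the fingers, y is the line along which they close (so a half turn about z gives the same grasp; the last joint's range is limited). The gripper opens to 85 mm and grips with 20 to 120 N. Pads are 22 mm wide; open, the fingers measure 114 mm over their backs; the gripper's body (76 mm by 85 mm) begins 54 mm behind the grasp point. The pads swing forward as they close: fully open they stand 13 mm farther back than shut.
Start: joints at [-1.4, 0.053, 1.613, -0, 1.476, -0.119], TCP at [0.179, -0.599, 0.231] pointing down, gripper open.
Joint ranges: [-3.01, 3.01], [-1.01, 2.22], [0.06, 2.58], [-1.02, 4.17], [0.09, 2.62], [-3.14, 3.14]. Speed limits (rad/s): [2.57, 2.57, 3.14, 3.14, 3.14, 3.14].

## Interface

Orientations are given as [roll, pitch, yaw] about the fixed x, y, z axes, in that order (R = Rz(yaw) Ry(pitch) Rx(roll)).
In Python, from bench import ctrl gives the robot as it stands.
- The arm moves only by the tool move_arm, never from a script. Its arguments are lists of equal length, an entry for each row: "grip": the opening, from -1 (shut) to 1 (fully open); "linear": the shift along the tool's x, y, z in mm, a list of three; "rotation": the turn, a rotation vector about the tool's x, y, z in rad, a list of three. In form: {"grip": [grip, ...], "linear": [[tx, ty, tz], ...], "rotation": [[wx, wy, wz], ...]}. A call has 1 to 8 rows; each row shifts and turns the commanded pose from where the row before left it, along the tool's axes as they then stand; what a row does not reach is not made up. A row lasts 1/10 s, in which the tool goes at most 50 mm and 8.59 degrees, less where a joint would pass 70% of its speed; a pose out of reach is approached as far as the arm can. A call is refused whole if a number of a shift passes 50 or a number of a turn 0.15, either way. A call with a gripper value outside its range is refused whole. The fingers move at their own pace and stop on an object; "force" is the grip in N (left out, the last holds). Time passes only in rows, so rows that do not move let the fingers close. It gives the time, the measured TCP pose, the force, the opening and the grip force at its end, in the units of the state.
- ctrl.observe(): the state, without advancing time (a new reading comes with each control period).
- ctrl.grab_frame(name): name is "scene" or "top" or "wrist"; returns the picture (384x512x3 uint8, blue, green, red); there is no depth.
- ctrl.calibration(name): a dict with "K" (3x3 intrinsics, pixels), "k1" (the pictures are not rectified: a ray, as slopes to the right and down, at radius r is drawn at 1 + k1 r^2 times it, then the intrinsics apply), "origin" and "attitude" of the camera in the world. Camera axes: x right, y down, z forward; pixel columns grow to the right and rows downward; lengths in m; the calibration is good to about 2 mm. A picture is of the moment at which its call begins: read the wrist's pose just before it. calibration takes no time and is no camera call; for the wrist camera it gives the pose at the moment of the call.
- ctrl.hand_in(): hands the job in; it is judged then, once.
Trained networks look in the newest picture that a camera, given by its name, has taken for a name from the list of things; names that differ only in an ending like _2 or _b are one class to them, and where a whole thing is asked for, a point or a joint stands for the part that bears it (a point fixed in the world has none). Each returns a list of dicts, best first, with "p" (0 to 1); they miss things now and then, are a little off and sometimes report something else, mostly with a low value. They report only what shows in the picture. A call takes as long as a camera call.
- ctrl.spot_in(label, camera): "location" ([row, column] in pixels, amid what is visible of it).
The state is a dict: "time_s": time; "joints": joint angles; "qd": joint speeds; "joint_efforts": joint torques, N m; "position": TCP position; "ee_rot": TCP orientation; "force": force on the tool from outside, world axes, zero at the start; "moment": the same for the moment, N m; "width": opening from 0.0 (shut) to 1.0 (fully open); "gripper_force": force on a finger pad.
Only numpy, scipy, OpenCV 4.12 (cv2) and the standard library are available. Lean on these libraries where they do the work, as an engineer would, in place of code of your own. Each camera call takes 0.05 s, during which the arm holds its last target. There are 200 camera calls.

## Working session

There is one attempt and no reset: what is moved stays moved. The work goes in short steps, Python scripts to look and compute and a tool call to move; the robot and the scene stay as the last step left them, time stands still between calls to the robot, and variables do not carry over. Pictures are saved under pics/ and viewed, at most 10 in all, crops included, and the job is handed in when it is done.

Besides the shell and the picture viewer there is one more tool, called as a command line: name --argument value ..., lists and objects as JSON in quotes. move_arm: Moves the arm, as the interface text tells. Its arguments: {"type":"object","properties":{"grip":{"type":"array"},"linear":{"type":"array"},"rotation":{"type":"array"},"force":{"type":"number"}},"required":["grip","linear","rotation"]}

```bash
mkdir -p pics; ls; cat > h.py <<'E'
from bench import ctrl
import numpy as np, cv2
from scipy.spatial.transform import Rotation as R
def cal(n):
    c=ctrl.calibration(n); A=np.array(c['attitude'],float)
    if A.shape==(3,): A=R.from_euler('xyz',A).as_matrix()
    return np.array(c['K']),c['k1'],np.array(c['origin']),A
def pix2w(c,rc,z):
    K,k1,o,A=c
    v=np.array([(rc[1]-K[0,2])/K[0,0],(rc[0]-K[1,2])/K[1,1]]);u=v.copy()
    for _ in range(20): u=v/(1+k1*(u@u))
    d=A@np.array([u[0],u[1],1]); return o+d*(z-o[2])/d[2]
def w2pix(c,p):
    K,k1,o,A=c; q=A.T@(np.array(p)-o); u=q[:2]/q[2]; u=u*(1+k1*(u@u))
    return np.array([K[1,1]*u[1]+K[1,2],K[0,0]*u[0]+K[0,2]])
E
python3 - <<'E'
from h import *
for n in('top','scene'):
    im=ctrl.grab_frame(n); cv2.imwrite(f'pics/{n}0.png',im)
    print(n,ctrl.calibration(n)); c=cal(n)
    for l in ['bearing','cover','housing','rail','hook_a_tip','seat','home','sprocket','oil_bottle','tape_roll','hex_key_holder']:
        r=ctrl.spot_in(l,n)
        print(l,[(np.round(d['location']),round(d['p'],2),np.round(pix2w(c,d['location'],0.0),3)) for d in r[:3]])
print(ctrl.observe())
E
```

```text
pics
top {'K': array([[428.42407506,   0.        , 260.84738671],
       [  0.        , 428.42407506, 193.09200486],
       [  0.        ,   0.        ,   1.        ]]), 'k1': -0.09618077261391537, 'origin': array([ 0.36765294, -0.01451337,  1.45324757]), 'attitude': array([-2.98329469, -0.00669657, -1.54296228])}
bearing [(array([188., 137.]), 0.74, array([0.605, 0.41 , 0.   ])), (array([222., 247.]), 0.16, array([0.501, 0.026, 0.   ]))]
cover [(array([237., 162.]), 0.88, array([0.439, 0.312, 0.   ]))]
housing [(array([218., 223.]), 0.93, array([0.511, 0.107, 0.   ]))]
rail [(array([220., 249.]), 0.92, array([0.505, 0.021, 0.   ]))]
hook_a_tip []
seat [(array([214., 223.]), 0.55, array([0.524, 0.108, 0.   ]))]
home [(array([220., 224.]), 0.79, array([0.503, 0.106, 0.   ]))]
sprocket [(array([198., 372.]), 0.75, array([ 0.595, -0.402,  0.   ]))]
oil_bottle [(array([144., 219.]), 0.67, array([0.768, 0.135, 0.   ]))]
tape_roll []
hex_key_holder [(array([182., 333.]), 0.47, array([ 0.644, -0.265,  0.   ])), (array([194., 371.]), 0.18, array([ 0.608, -0.399,  0.   ]))]
scene {'K': array(
[... 1269 characters left out ...]
ray([0.432, 0.303, 0.   ]))]
{'time_s': 1.2, 'joints': array([-1.39997857e+00,  5.26495895e-02,  1.61287486e+00,  6.02135721e-06,
        1.47596858e+00, -1.19021738e-01]), 'qd': array([ 0.00073828, -0.00041714, -0.00252559, -0.00098349,  0.00117858,
       -0.0001276 ]), 'joint_efforts': array([-1.14141832e-03, -3.93686700e+01, -3.70462060e+01, -1.54793820e-04,
        5.11925609e-04, -6.73039054e-06]), 'position': array([ 0.17861322, -0.59893564,  0.23134989]), 'ee_rot': array([3.14149303e+00, 5.87715669e-06, 2.89838922e-01]), 'force': array([ 0.22598755,  0.10889719, -0.49552072]), 'moment': array([ 0.02471141, -0.01372273,  0.03027658]), 'gripper_force': 0.0, 'width': 1.0025975443936972}
```

View pictures.

View pics/top0.png

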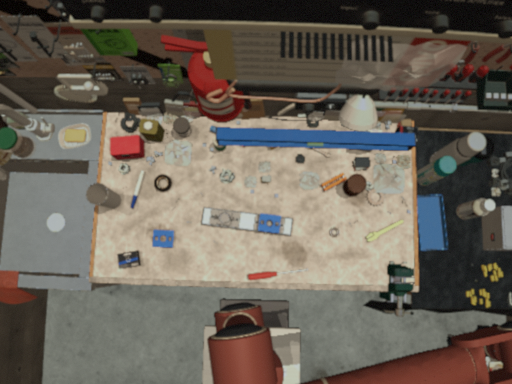

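View pics/scene0.png

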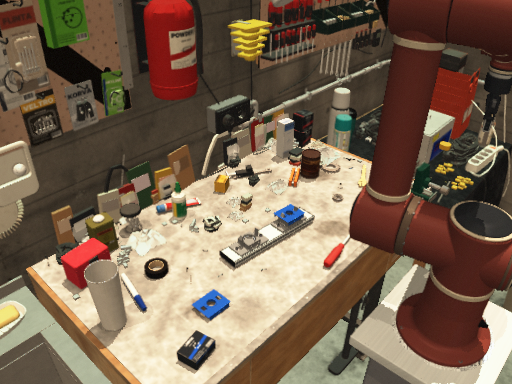

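```bash
cat >> h.py <<'E'
def plan(tgt,yaw,n=8,vmax=45):
    s=ctrl.observe(); p=np.array(s['position']); y0=s['ee_rot'][2]; dy=(yaw-y0+np.pi/2)%np.pi-np.pi/2
    d=np.array(tgt)-p; n=max(n,int(np.ceil(np.linalg.norm(d)/vmax/1e-3)),int(np.ceil(abs(dy)/.145)))
    w=-dy/n; M=R.from_euler('xyz',s['ee_rot']); rows=[]
    lin=[]
    for i in range(n):
        Mi=R.from_euler('xyz',[np.pi,0,y0+dy*i/n]); lin.append(np.round(Mi.inv().apply(d/n)*1e3,1).tolist())
    print('rows',n,'wz',round(w,4)); print(lin)
E
python3 - <<'E'
from h import *
c=cal('top')
im=cv2.imread('pics/top0.png')
for n,rc,z in [('bear',(231.5,335),.009),('railL',(216,202),.028),('railR',(226,293),.028),('cover',(239,163),.014)]: print(n,pix2w(c,rc,z))
print(ctrl.spot_in('bearing','top')[:1])
s=ctrl.observe();w=ctrl.calibration('wrist');print(w)
Mt=R.from_euler('xyz',s['ee_rot']); K,k,o,A=cal('wrist')
print('cam in tool',Mt.inv().apply(o-s['position']), Mt.inv().as_matrix()@A)
cv2.imwrite('pics/crop.png',cv2.resize(im[170:280,120:400],None,fx=2.8,fy=2.8,interpolation=cv2.INTER_CUBIC))
plan((0.43,-0.28,0.23),np.pi/2)
E
```

```text
bear [ 0.47415193 -0.27209953  0.009     ]
railL [0.51211483 0.17684301 0.028     ]
railR [ 0.48740745 -0.1279503   0.028     ]
cover [0.43193733 0.30655156 0.014     ]
[{'location': [188.2, 137.3], 'p': 0.74}]
{'K': array([[280.57824463,   0.        , 253.21172168],
       [  0.        , 280.57824463, 190.86775112],
       [  0.        ,   0.        ,   1.        ]]), 'k1': 0.020947227893817578, 'origin': array([ 0.24838738, -0.57866687,  0.37308607]), 'attitude': array([ 2.85360647e+00, -2.72108494e-04, -1.28124964e+00])}
cam in tool [ 0.07266906  0.00053794 -0.14178736] [[-2.72897180e-04 -9.58824848e-01 -2.83997950e-01]
 [ 9.99999919e-01 -3.45309766e-04  2.04911432e-04]
 [-2.94541438e-04 -2.83997871e-01  9.58824865e-01]]
rows 10 wz -0.1281
[[33.2, -23.4, 0.1], [35.9, -18.9, 0.1], [38.0, -14.2, 0.1], [39.5, -9.2, 0.1], [40.4, -4.1, 0.1], [40.6, 1.1, 0.1], [40.1, 6.3, 0.1], [39.0, 11.4, 0.1], [37.2, 16.2, 0.1], [34.8, 20.9, 0.1]]
```

View pics/crop.png

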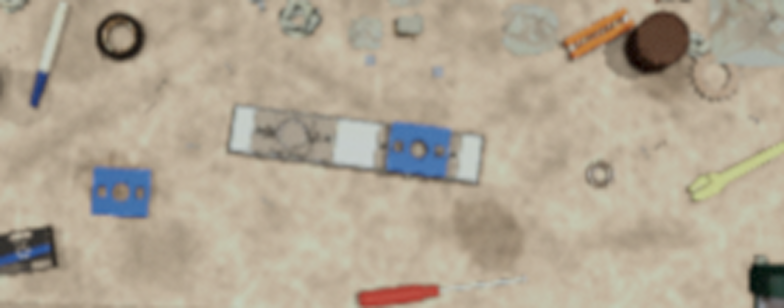

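move_arm --grip '[1,1,1,1,1,1,1,1]' --linear '[[34,-26,0],[37,-21,0],[40,-16,0],[42,-11,0],[43,-5,0],[43,0,0],[43,6,0],[42,12,0]]' --rotation '[[0,0,-0.128],[0,0,-0.128],[0,0,-0.128],[0,0,-0.128],[0,0,-0.128],[0,0,-0.128],[0,0,-0.128],[0,0,-0.128]]'

```text
time_s: 2.05
position: [0.3869, -0.3216, 0.2316]
ee_rot: [3.141, 0.0, 1.319]
force: [1.2, -0.3, 0.5]
width: 1.001
gripper_force: 0.0
```

```bash
python3 -c "
from h import *
s=ctrl.observe();print(s['position'],s['ee_rot'],s['time_s'],s['force'])
plan((0.472,-0.27,0.2),np.pi/2+0.0,3)"
```

```text
[ 0.38693087 -0.32159721  0.23158181] [3.14086218e+00 4.25234007e-04 1.31874593e+00] 2.05 [ 1.19186373 -0.33045492  0.45080207]
rows 3 wz -0.084
[[23.7, 23.2, 10.5], [21.7, 25.1, 10.5], [19.5, 26.8, 10.5]]
```

move_arm --grip '[1,1,1,1]' --linear '[[24,24,10],[22,25,10],[20,26,10],[0,0,0]]' --rotation '[[0,0,-0.05],[0,0,-0.05],[0,0,-0.05],[0,0,0]]'

```text
time_s: 2.45
position: [0.4748, -0.2714, 0.1996]
ee_rot: [-3.14, -0.002, 1.468]
force: [-0.6, -1.0, -0.5]
width: 0.997
gripper_force: 0.0
```

```bash
cat >> h.py <<'E'
def wrist(name,labels,z):
    s=ctrl.observe(); c=cal('wrist'); im=ctrl.grab_frame('wrist'); cv2.imwrite(f'pics/{name}.png',im)
    print('tcp',np.round(s['position'],4),np.round(s['ee_rot'],4),s['time_s'],'F',np.round(s['force'],1))
    for l in labels:
        print(l,[(np.round(d['location'],1),round(d['p'],2),np.round(pix2w(c,d['location'],z),4)) for d in ctrl.spot_in(l,'wrist')[:3]])
    return s,c,im
E
python3 -c "
from h import *
wrist('w1',['bearing'],.009)"
```

```text
tcp [ 0.4748 -0.2714  0.1996] [-3.1399e+00 -2.2000e-03  1.4685e+00] 2.45 F [-0.6 -1.  -0.5]
bearing [(array([160.8, 250.8]), 0.82, array([ 0.4734, -0.2598,  0.009 ]))]
```

View pics/w1.png

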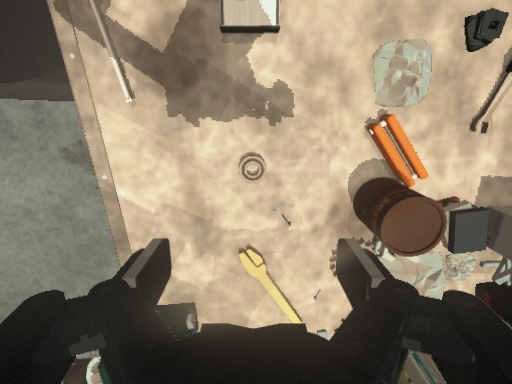

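```bash
cat >> h.py <<'E'
def ell(im,rc,r0,r1,z,c,R0,dark=1):
    """fit circle of radius R0 at height z: maximise radial gradient around projected circle"""
    g=cv2.GaussianBlur(cv2.cvtColor(im,cv2.COLOR_BGR2GRAY),(0,0),1).astype(np.float32)
    gx=cv2.Sobel(g,cv2.CV_32F,1,0);gy=cv2.Sobel(g,cv2.CV_32F,0,1)
    p0=pix2w(c,rc,z); best=[]
    t=np.linspace(0,2*np.pi,72,endpoint=False)
    for dx in np.arange(-.010,.0101,.0005):
        for dy in np.arange(-.010,.0101,.0005):
            q=p0+[dx,dy,0]; cen=w2pix(c,q)
            P=np.array([w2pix(c,q+[R0*np.cos(a),R0*np.sin(a),0]) for a in t]); n=P-cen; n/=np.linalg.norm(n,axis=1)[:,None]
            m=P.astype(np.float32); X=cv2.remap(gx,m[:,1],m[:,0],cv2.INTER_LINEAR)[:,0];Y=cv2.remap(gy,m[:,1],m[:,0],cv2.INTER_LINEAR)[:,0]
            best.append((np.mean(np.abs(X*n[:,1]+Y*n[:,0])),*q[:2]))
    best.sort(reverse=True); return np.round(best[:4],4)
E
python3 - <<'E'
from h import *
im=cv2.imread('pics/w1.png');c=cal('wrist')
for z in (0.0,0.009): print(z,ell(im,(165,252),0,0,z,c,.017))
print(pix2w(c,(167,252),.005))
E
```

```text
0.0 [[138.5509   0.4721  -0.2705]
 [137.5791   0.4721  -0.271 ]
 [135.6435   0.4716  -0.2705]
 [135.4722   0.4726  -0.2705]]
0.009 [[145.0925   0.4724  -0.2693]
 [144.7798   0.4724  -0.2688]
 [143.3459   0.4719  -0.2693]
 [143.121    0.4719  -0.2688]]
[ 0.47248532 -0.27101058  0.005     ]
```

move_arm --grip '[1,1,1,1,1,1,1]' --linear '[[2,-2.5,30],[0,0,40],[0,0,40],[0,0,35],[0,0,25],[0,0,10],[0,0,0]]' --rotation '[[0,0,0],[0,0,0],[0,0,0],[0,0,0],[0,0,0],[0,0,0],[0,0,0]]' --force 30

```text
time_s: 3.25
position: [0.4697, -0.2717, 0.0204]
ee_rot: [-3.14, -0.001, 1.462]
force: [-0.6, 0.2, -0.1]
width: 1.0
gripper_force: 0.0
```

```bash
python3 - <<'E'
from h import *
s,c,im=wrist('w2',['bearing'],.009)
r=w2pix(c,(.4724,-.2693,.009));print(r)
print(ell(im,r,0,0,.009,c,.017)[:2])
E
```

```text
tcp [ 0.4697 -0.2717  0.0204] [-3.1395e+00 -1.1000e-03  1.4624e+00] 3.25 F [-0.6  0.2 -0.1]
bearing [(array([232.9, 265.2]), 0.85, array([ 0.4775, -0.2722,  0.009 ]))]
[229.26676716 256.13068197]
[[94.3055  0.4739 -0.2668]
 [92.8928  0.4744 -0.2668]]
```

View pics/w2.png

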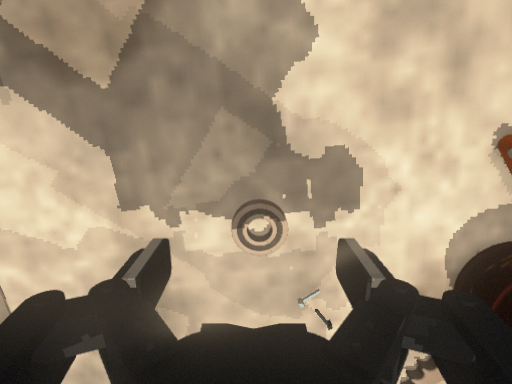

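move_arm --grip '[1,1,1,-1,-1,-1,-1,-1]' --linear '[[4,4,5],[0,0,7],[0,0,3],[0,0,0],[0,0,0],[0,0,0],[0,0,0],[0,0,0]]' --rotation '[[0,0,0],[0,0,0],[0,0,0],[0,0,0],[0,0,0],[0,0,0],[0,0,0],[0,0,0]]' --force 30

```text
time_s: 4.15
position: [0.4755, -0.2682, 0.0068]
ee_rot: [3.141, 0.0, 1.464]
force: [-0.4, 1.9, 3.5]
width: 0.353
gripper_force: 29.4
```

```bash
python3 - <<'E'
from h import *
s,c,im=wrist('w3',[],.009)
print(s['width'],s['gripper_force'],s['position'],s['moment'])
E
```

```text
tcp [ 0.4755 -0.2682  0.0068] [3.1415e+00 2.0000e-04 1.4638e+00] 4.15 F [-0.4  1.9  3.5]
0.3528273098992386 29.405169604578987 [ 0.47551247 -0.26821229  0.00678946] [0.12576277 0.23967344 0.01303036]
```

View pics/w3.png

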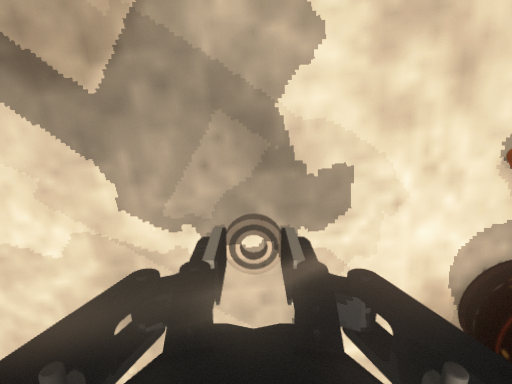

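move_arm --grip '[-1,-1,-1,-1,-1,-1,-1]' --linear '[[0,0,-10],[0,0,-25],[0,0,-40],[0,0,-40],[0,0,-30],[0,0,-5],[0,0,0]]' --rotation '[[0,0,0],[0,0,0],[0,0,0],[0,0,0],[0,0,0],[0,0,0],[0,0,0]]'

```text
time_s: 4.9
position: [0.476, -0.2685, 0.1578]
ee_rot: [3.139, 0.002, 1.464]
force: [1.1, 0.4, -1.2]
width: 0.349
gripper_force: 29.8
```

```bash
python3 - <<'E'
from h import *
s,c,im=wrist('w4',['bearing'],.16)
im3=cv2.imread('pics/w3.png')
print(s['width'],s['gripper_force'])
cv2.imwrite('pics/w4c.png',np.hstack([cv2.resize(i[180:320,170:340],None,fx=2.3,fy=2.3,interpolation=cv2.INTER_CUBIC) for i in (im3,im)]))
M=R.from_euler('xyz',s['ee_rot'])
for dz in (.003,-.001):
  z=s['position'][2]+dz
  b=ell(im,(240,253),0,0,z,c,.017)[:3]
  for q in b: print(q, M.inv().apply(np.array([q[1],q[2],z])-s['position']))
plan((.505,.10,.2),1.49)
E
```

```text
tcp [ 0.476  -0.2685  0.1578] [3.1390e+00 1.5000e-03 1.4638e+00] 4.9 F [ 1.1  0.4 -1.2]
bearing [(array([250.8, 256. ]), 0.68, array([ 0.4777, -0.2728,  0.16  ]))]
0.34855738245778967 29.776367460035544
[134.3492   0.4783  -0.2667] [ 0.00203923  0.00212698 -0.00299754]
[132.3124   0.4783  -0.2672] [ 0.00154209  0.00218038 -0.00299665]
[131.9567   0.4778  -0.2672] [ 0.00148869  0.00168324 -0.00299787]
[152.0314   0.4771  -0.2687] [-7.14517346e-05  1.13700193e-03  1.00308111e-03]
[148.9789   0.4776  -0.2687] [-1.80496162e-05  1.63414047e-03  1.00429845e-03]
[148.6404   0.4766  -0.2687] [-0.00012485  0.00063986  0.00100186]
rows 9 wz -0.0029
[[41.0, -1.0, -5.1], [41.0, -0.9, -5.1], [41.0, -0.8, -5.1], [41.0, -0.6, -5.1], [41.0, -0.5, -5.1], [41.0, -0.4, -5.1], [41.0, -0.3, -5.1], [41.0, -0.2, -5.1], [41.0, -0.0, -5.1]]
```

View pics/w4c.png

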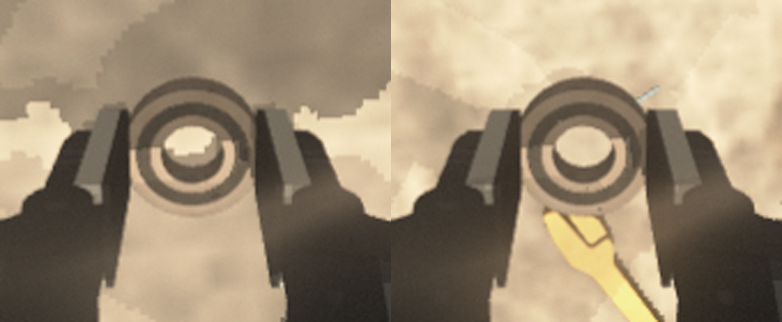

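move_arm --grip '[-1,-1,-1,-1,-1,-1,-1,-1]' --linear '[[30,0,-10],[45,0,-10],[45,0,-10],[45,0,-5],[45,0,-5],[40,0,0],[30,0,0],[0,0,0]]' --rotation '[[0,0,-0.005],[0,0,-0.005],[0,0,-0.005],[0,0,-0.005],[0,0,-0.005],[0,0,0],[0,0,0],[0,0,0]]'

```text
time_s: 5.8
position: [0.5, 0.0139, 0.1937]
ee_rot: [-3.137, -0.001, 1.493]
force: [0.2, -0.8, -0.7]
width: 0.349
gripper_force: 29.8
```

```bash
python3 - <<'E'
from h import *
s,c,im=wrist('w5',['housing','seat','hook_a_tip','home'],.05)
print(s['width'],w2pix(c,(.506,.099,.05)))
E
```

```text
tcp [0.5    0.0139 0.1937] [-3.1371e+00 -1.2000e-03  1.4935e+00] 5.8 F [ 0.2 -0.8 -0.7]
housing [(array([ 85.7, 255.4]), 0.85, array([0.5091, 0.1054, 0.05  ]))]
seat [(array([ 87.8, 259.1]), 0.71, array([0.5125, 0.1032, 0.05  ]))]
hook_a_tip [(array([ 60.5, 255.2]), 0.55, array([0.5106, 0.1272, 0.05  ]))]
home [(array([ 84.2, 256.5]), 0.63, array([0.5102, 0.1066, 0.05  ]))]
0.3488113408071124 [ 93.06199148 252.6745162 ]
```

View pics/w5.png

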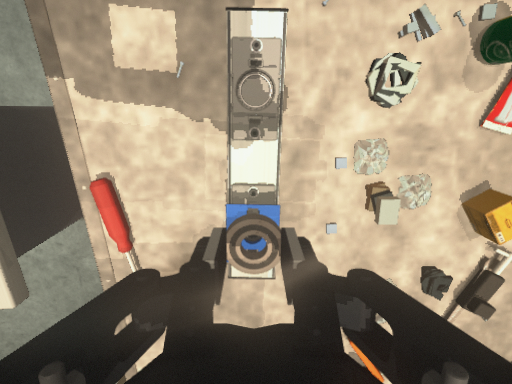

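```bash
cat >> h.py <<'E'
def model(p):
    x,y,yaw,H=p; pts=[]; nrm=[]
    e=np.array([np.cos(yaw),np.sin(yaw)]); f=np.array([-e[1],e[0]])
    def seg(a,b,z,n,w=1):
        for t in np.linspace(0,1,n): q=np.array(a)*(1-t)+np.array(b)*t; pts.append(((x,y)+q[0]*e+q[1]*f).tolist()+[H+z]); d=np.subtract(b,a); nn=np.array([-d[1],d[0]])/np.hypot(*d); nrm.append((nn[0]*e+nn[1]*f).tolist()+[0])
    # origin = housing; rail from -225..75, +-30
    seg((-120,30),(75,30),0,60);seg((-120,-30),(75,-30),0,60);seg((75,-30),(75,30),0,25)
    for i in (25,-25): seg((-48,i),(-24,i),6,10);seg((24,i),(48,i),6,10)
    for i in(50,-50): seg((i,-24),(i,24),6,20)
    for i in (22,-22): seg((-20,i),(20,i),20,15)
    for Rr in (18.5,20):
        for a in np.linspace(0,2*np.pi,36,endpoint=False):
            n=np.array([np.cos(a),np.sin(a)]);q=n*Rr; pts.append(((x,y)+q[0]*e+q[1]*f).tolist()+[H+20]); nrm.append((n[0]*e+n[1]*f).tolist()+[0])
    return np.array(pts)*1e-3,np.array(nrm)
def w2pv(c,P):
    K,k1,o,A=c; q=(P-o)@A; u=q[:,:2]/q[:,2:]; u=u*(1+k1*(u**2).sum(1))[:,None]
    return u*[K[0,0],K[1,1]]+K[:2,2]
def score(p,views):
    s=0
    P,N=model(p)
    for gx,gy,c in views:
        a=w2pv(c,P);b=w2pv(c,P+N*1e-3);n=b-a;n/=np.linalg.norm(n,axis=1)[:,None]
        a32=a.astype(np.float32)
        X=cv2.remap(gx,a32[:,:1],a32[:,1:],cv2.INTER_LINEAR)[:,0];Y=cv2.remap(gy,a32[:,:1],a32[:,1:],cv2.INTER_LINEAR)[:,0]
        s+=np.minimum(np.abs(X*n[:,0]+Y*n[:,1]),150).mean()
    return -s
def view(im,c,sig=1.2):
    g=cv2.GaussianBlur(cv2.cvtColor(im,cv2.COLOR_BGR2GRAY),(0,0),sig).astype(np.float32)
    return cv2.Sobel(g,cv2.CV_32F,1,0),cv2.Sobel(g,cv2.CV_32F,0,1),c
E
python3 - <<'E'
from h import *
from scipy.optimize import differential_evolution as DE
im=cv2.imread('pics/w5.png');c=cal('wrist')
import pickle;pickle.dump(c,open('c5.pkl','wb'))
v=[view(im,c)]
for sd in (1,2):
    r=DE(score,[(490,525),(85,115),(1.44,1.54),(18,40)],args=(v,),seed=sd,maxiter=150,popsize=20,tol=1e-6)
    print(np.round(r.x,3),r.fun)
for H in (21,24,27,30,33,36):
    r=DE(lambda q:score([*q,H],v),[(490,525),(85,115),(1.44,1.54)],seed=1,maxiter=60,tol=1e-6);print(H,np.round(r.x,3),r.fun)
E
```

```text
[510.543  97.875   1.465  20.255] -88.49681320491469
[510.574  97.907   1.464  20.217] -88.5175412854253
21 [510.514  97.725   1.465] -88.38311840450636
24 [510.423  98.152   1.464] -86.33588295469933
27 [510.185  97.466   1.462] -85.14785281459922
30 [510.043  96.872   1.462] -81.44995679106712
33 [510.987  95.729   1.445] -74.6843089324367
36 [508.527  95.19    1.468] -73.10556095896656
```

move_arm --grip '[-1,-1,-1,-1,-1]' --linear '[[12,0,20],[13,1,30],[8,0,18],[0,0,6],[0,0,0]]' --rotation '[[0,0,0.01],[0,0,0.01],[0,0,0.01],[0,0,0],[0,0,0]]'

```text
time_s: 6.55
position: [0.5046, 0.0426, 0.1212]
ee_rot: [-3.139, 0.0, 1.458]
force: [-0.5, -0.8, -0.6]
width: 0.351
gripper_force: 29.8
```

```bash
python3 - <<'E'
from h import *
from scipy.optimize import differential_evolution as DE
import pickle
s,c,im=wrist('w6',[],.05); pickle.dump(c,open('c6.pkl','wb'))
c5=pickle.load(open('c5.pkl','rb'))
v6=view(im,c); v5=view(cv2.imread('pics/w5.png'),c5)
B=[(495,525),(85,112),(1.44,1.54),(18,40)]
for v in ([v6],[v5,v6]):
    r=DE(score,B,args=(v,),seed=1,maxiter=150,popsize=20,tol=1e-6); print(np.round(r.x,3),r.fun)
x,y,yaw,H=r.x
P,_=model(r.x)
o=im.copy()
for q in w2pv(c,P): cv2.circle(o,tuple(int(t) for t in np.round(q)),0,(0,0,255),-1)
M=R.from_euler('xyz',s['ee_rot'])
print('housing pocket in tool',M.inv().apply(np.array([x,y,H+20])*1e-3-s['position']),'yaw err',yaw-s['ee_rot'][2])
for dz in (.002,):
  z=s['position'][2]+dz; pc=w2pix(c,s['position'])
  for q in ell(im,pc,0,0,z,c,.017)[:2]: print('bearing',q,M.inv().apply(np.array([q[1],q[2],z])-s['position']))
cv2.imwrite('pics/w6c.png',np.hstack([cv2.resize(i[40:300,160:350],None,fx=2.1,fy=2.1,interpolation=cv2.INTER_CUBIC) for i in (im,o)]))
E
```

```text
tcp [0.5046 0.0426 0.1212] [-3.1392e+00  4.0000e-04  1.4579e+00] 6.55 F [-0.5 -0.8 -0.6]
[508.049 102.171   1.474  18.008] -85.27333705991764
[510.097 100.353   1.445  18.009] -148.20914301274263
housing pocket in tool [ 0.05799515 -0.00081884  0.08319112] yaw err -0.012739134256426476
bearing [1.612153e+02 5.067000e-01 4.370000e-02] [ 0.00128456  0.00198094 -0.00200531]
bearing [1.582403e+02 5.062000e-01 4.370000e-02] [ 0.00122826  0.00148412 -0.00200409]
```

View pics/w6c.png

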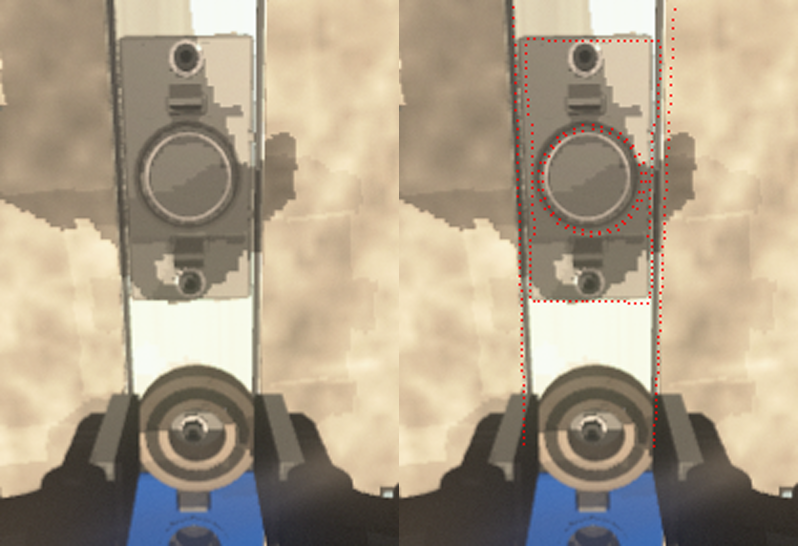

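```bash
python3 - <<'E'
from h import *
from scipy.optimize import least_squares as LS
import pickle
c=pickle.load(open('c6.pkl','rb')); s=ctrl.observe()
f=lambda a:np.array(a)/2.1+[160,40]-.25
obs=f([[120,37],[251,37],[134,299],[251,298]])
def corners(p):
    x,y,yaw,H=p; e=np.array([np.cos(yaw),np.sin(yaw)]);n=np.array([-e[1],e[0]])
    return np.array([[*(np.array([x,y])+a*e+b*n),H+6] for a,b in((50,25),(50,-25),(-50,25),(-50,-25))])*1e-3
r=LS(lambda p:(w2pv(c,corners(p))-obs).ravel(),[510,98,1.47,22]);print(np.round(r.x,3),np.round(r.fun,2))
M=R.from_euler('xyz',s['ee_rot'])
im=cv2.imread('pics/w6.png')
for H in (22,r.x[3],28,32):
  q=LS(lambda p:(w2pv(c,corners([*p,H]))-obs).ravel(),[510,98,1.47])
  x,y,yaw=q.x; print(H,np.round(q.x,3),q.cost,'foot in tool',M.inv().apply(np.array([x,y,H+20])*1e-3-s['position']))
  pc=f([[187,178]])[0][::-1]
  for RR,z in((.0185,H+20),(.020,H+20),(.0165,H+15)):
    b=ell(im,pc,0,0,z*1e-3,c,RR)[0]; print('  circ',RR,b,M.inv().apply(np.array([b[1],b[2],z*1e-3])-s['position']))
E
```

```text
[508.818 101.586   1.477  16.197] [-0.55  0.97  1.05 -0.43 -0.63 -0.03  0.06 -0.59]
22 [508.902 101.559   1.477] 7.301535170977051 foot in tool [ 0.05900311 -0.00326071  0.08056717]
  circ 0.0185 [86.7778  0.5094  0.105 ] [ 0.06247826 -0.00315407  0.08056629]
  circ 0.02 [69.481   0.5084  0.102 ] [ 0.05938464 -0.00380945  0.08056704]
  circ 0.0165 [1.307396e+02 5.083000e-01 1.022000e-01] [ 0.05957336 -0.00393161  0.08556699]
16.19733930889627 [508.818 101.586   1.477] 1.6388385966187973 foot in tool [ 0.05902204 -0.00334772  0.08636982]
  circ 0.0185 [95.2583  0.5092  0.1042] [ 0.06166228 -0.00326289  0.08636916]
  circ 0.02 [79.43    0.5087  0.1022] [ 0.05961866 -0.00353421  0.08636966]
  circ 0.0165 [1.107854e+02 5.086000e-01 1.019000e-01] [ 0.05931056 -0.0036      0.09136973]
28 [508.988 101.519   1.477] 26.282270648638203 foot in tool [ 0.05897099 -0.00317073  0.07456718]
  circ 0.0185 [76.8968  0.5095  0.1053] [ 0.0627861  -0.00308822  0.07456622]
  circ 0.02 [71.2621  0.507   0.1073] [ 0.06449148 -0.00579777  0.07456565]
  circ 0.0165 [1.211452e+02 5.084000e-01 1.026000e-01] [ 0.05998056 -0.00387704  0.07956689]
32 [509.044 101.484   1.477] 47.364358642625604 foot in tool [ 0.05894203 -0.00311074  0.07056719]
  circ 0.0185 [79.225   0.5091  0.103 ] [ 0.06045466 -0.00322615  0.0705668 ]
  circ 0.02 [72.1466  0.5066  0.107 ] [ 0.06414729 -0.0061612   0.07056572]
  circ 0.0165 [101.6727   0.5085   0.1028] [ 0.06018955 -0.00380003  0.07556684]
```

move_arm --grip '[-1,-1,-1,-1,-1,-1]' --linear '[[18,-2,0],[28,-3,0],[12,0,15],[0,0,25],[0,0,11],[0,0,0]]' --rotation '[[0,0,0],[0,0,0],[0,0,-0.019],[0,0,0],[0,0,0],[0,0,0]]'

```text
time_s: 7.2
position: [0.5053, 0.1011, 0.0692]
ee_rot: [-3.137, 0.001, 1.478]
force: [-0.3, 0.3, -1.3]
width: 0.35
gripper_force: 29.8
```

```bash
python3 - <<'E'
from h import *
import pickle
s,c,im=wrist('w7',[],.05); pickle.dump(c,open('c7.pkl','wb'))
M=R.from_euler('xyz',s['ee_rot'])
z=s['position'][2]+.002; pc=w2pix(c,s['position'])
for q in ell(im,pc,0,0,z,c,.017)[:2]: print('bearing',q,M.inv().apply(np.array([q[1],q[2],z])-s['position']))
a=im[120:300,150:360]
cv2.imwrite('pics/w7c.png',cv2.resize(a,None,fx=3.3,fy=3.3,interpolation=cv2.INTER_CUBIC))
E
```

```text
tcp [0.5053 0.1011 0.0692] [-3.1374e+00  9.0000e-04  1.4776e+00] 7.2 F [-0.3  0.3 -1.3]
bearing [1.051531e+02 5.049000e-01 1.026000e-01] [ 0.00146692 -0.00052703 -0.00199913]
bearing [102.4869   0.5079   0.1026] [ 0.00174607  0.00245992 -0.00201181]
```

View pics/w7c.png

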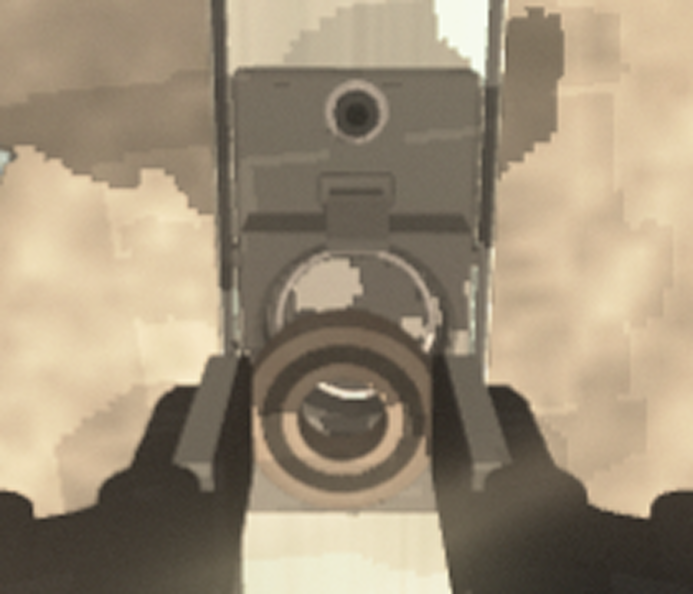

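```bash
cat > fit.py <<'E'
from h import *
from scipy.optimize import least_squares as LS
import pickle
f=lambda a:np.array(a)/3.3+[150,120]-.35
c=pickle.load(open('c7.pkl','rb')); s=ctrl.observe(); M=R.from_euler('xyz',s['ee_rot'])
L=[(50,25,6),(50,-25,6),(21,22,20),(21,-22,20)]
obs=f([[233,68],[482,70],[245,231],[470,231]]); botrow=f([[343,512]])[0,1]
def pts(p,L):
    x,y,yaw,H=p; e=np.array([np.cos(yaw),np.sin(yaw)]);n=np.array([-e[1],e[0]])
    return np.array([[*(np.array([x,y])+a*e+b*n),H+z] for a,b,z in L])*1e-3
def res(p):
    return np.r_[(w2pv(c,pts(p,L))-obs).ravel()*np.array([1,1,1,1,1,.5,1,.5]),w2pv(c,pts(p,[(-50,0,6)]))[0,1]-botrow]
r=LS(res,[508,101,1.47,22]);print(np.round(r.x,3),np.round(r.fun,2))
for H in (r.x[3],18,21,24):
    q=LS(lambda p:res([*p,H]),r.x[:3]); print(H,np.round(q.x,4),q.cost,'in tool',M.inv().apply(np.array([q.x[0],q.x[1],H+20])*1e-3-s['position']))
for rc in ([253.9-0.3,0],):
    for row in (405,410): 
        z=s['position'][2]+.002; b=pix2w(c,((row)/3.3+120-.35,253.6),z); print('bearing',M.inv().apply(b-s['position']))
E
python3 fit.py
```

```text
[508.765 101.706   1.473  19.14 ] [-0.35  0.42  0.51  0.16 -0.51 -0.25  0.35 -0.07 -0.48]
19.140256165855078 [508.7647 101.7058   1.4732] 0.6374857142610999 in tool [0.00082858 0.00245968 0.03142359]
18 [508.7584 101.4377   1.4733] 0.9442195097481297 in tool [0.0005616  0.00248048 0.03256394]
21 [508.7745 102.1419   1.473 ] 1.4796119476746086 in tool [0.00126287 0.00242546 0.0295637 ]
24 [508.7893 102.8425   1.4727] 6.575362343504797 in tool [0.00196035 0.00236945 0.02656347]
bearing [ 0.00150381 -0.00012577 -0.00200048]
bearing [ 0.000595   -0.00012546 -0.00200006]
```

move_arm --grip '[-1,-1,-1,-1,-1]' --linear '[[0,2.5,0],[0,0,8],[0,0,8],[0,0,3],[0,0,0]]' --rotation '[[0,0,0],[0,0,0],[0,0,0],[0,0,0],[0,0,0]]'

```text
time_s: 7.75
position: [0.5085, 0.1014, 0.0513]
ee_rot: [-3.14, 0.0, 1.478]
force: [0.5, 0.3, -0.5]
width: 0.35
gripper_force: 29.8
```

move_arm --grip '[-1,-1,-1,-1]' --linear '[[-0.5,0,1],[0,0,1.5],[0,0,1.5],[0,0,0]]' --rotation '[[0,0,0],[0,0,0],[0,0,0],[0,0,0]]'

```text
time_s: 8.15
position: [0.5097, 0.1012, 0.0489]
ee_rot: [3.141, -0.001, 1.478]
force: [-0.0, 0.9, 3.0]
width: 0.351
gripper_force: 30.2
```

move_arm --grip '[-1,-1,-1,-1]' --linear '[[0,0,1],[0,0,1],[0,0,0],[0,0,0]]' --rotation '[[0,0,0],[0,0,0],[0,0,0],[0,0,0]]'

```text
time_s: 8.55
position: [0.5098, 0.1017, 0.0476]
ee_rot: [3.141, -0.001, 1.478]
force: [-3.3, 2.3, 7.5]
width: 0.347
gripper_force: 30.6
```

move_arm --grip '[-1,-1,-1,-1]' --linear '[[0,0,-1.5],[0.8,-1.2,0],[0,0,1],[0,0,0]]' --rotation '[[0,0,0],[0,0,0],[0,0,0],[0,0,0]]'

```text
time_s: 8.95
position: [0.5083, 0.1021, 0.0469]
ee_rot: [3.141, -0.001, 1.478]
force: [0.3, 2.0, 3.1]
width: 0.349
gripper_force: 29.9
```

move_arm --grip '[-1,-1,-1,-1]' --linear '[[0,0,1],[0,0,1],[0,0,0],[0,0,0]]' --rotation '[[0,0,0],[0,0,0],[0,0,0],[0,0,0]]'

```text
time_s: 9.35
position: [0.5085, 0.1022, 0.0461]
ee_rot: [-3.142, -0.001, 1.478]
force: [-3.7, 2.2, 9.7]
width: 0.348
gripper_force: 31.4
```

move_arm --grip '[-1,-1,-1,-1]' --linear '[[0,0,-1.5],[0.8,-1.0,0],[0,0,1],[0,0,0]]' --rotation '[[0,0,0],[0,0,0],[0,0,0],[0,0,0]]'

```text
time_s: 9.75
position: [0.5077, 0.1028, 0.046]
ee_rot: [3.141, -0.0, 1.478]
force: [-1.8, 1.5, 6.2]
width: 0.353
gripper_force: 30.9
```

move_arm --grip '[-1,-1,-1,-1]' --linear '[[0,0,1],[0,0,0.5],[0,0,0],[0,0,0]]' --rotation '[[0,0,0],[0,0,0],[0,0,0],[0,0,0]]'

```text
time_s: 10.15
position: [0.5078, 0.1026, 0.0441]
ee_rot: [3.14, 0.0, 1.478]
force: [2.5, 0.3, 5.2]
width: 0.351
gripper_force: 30.6
```

move_arm --grip '[-1,-1,-1,-1]' --linear '[[0,-0.3,0],[0,0,1],[0,0,0],[0,0,0]]' --rotation '[[0,0,0],[0,0,0],[0,0,0],[0,0,0]]'

```text
time_s: 10.55
position: [0.5077, 0.1026, 0.0433]
ee_rot: [3.14, 0.0, 1.478]
force: [2.7, -0.9, 5.7]
width: 0.354
gripper_force: 30.9
```

move_arm --grip '[-1,-1,-1,-1]' --linear '[[0,0.8,0],[0,0,1],[0,0,0],[0,0,0]]' --rotation '[[0,0,0],[0,0,0],[0,0,0],[0,0,0]]'

```text
time_s: 10.95
position: [0.5078, 0.1026, 0.0429]
ee_rot: [-3.141, 0.0, 1.478]
force: [-3.1, -0.6, 12.1]
width: 0.351
gripper_force: 33.6
```

move_arm --grip '[-1,-0.2,0,0.2,0.2,0.2]' --linear '[[0,-0.4,-0.8],[0,0,0],[0,0,0],[0,0,0],[0,0,-10],[0,0,-20]]' --rotation '[[0,0,0],[0,0,0],[0,0,0],[0,0,0],[0,0,0],[0,0,0]]'

```text
time_s: 11.55
position: [0.505, 0.1026, 0.0708]
ee_rot: [-3.136, 0.001, 1.478]
force: [0.4, -0.3, 0.6]
width: 0.598
gripper_force: 0.0
```

move_arm --grip '[0.5,1,1,1,1]' --linear '[[0,0,-30],[-20,0,-20],[-25,0,0],[-10,0,0],[0,0,0]]' --rotation '[[0,0,0],[0,0,0],[0,0,0],[0,0,0],[0,0,0]]'

```text
time_s: 12.05
position: [0.5016, 0.0472, 0.1222]
ee_rot: [-3.14, -0.0, 1.476]
force: [0.0, -0.8, -0.8]
width: 0.998
gripper_force: 0.0
```

```bash
python3 - <<'E'
from h import *
import pickle
s,c,im=wrist('w8',['bearing','housing'],.045); pickle.dump(c,open('c8.pkl','wb'))
print(s['width'])
hp=(.5082,.1018)
for H in (.019,.0215,.024):
    z=H+.024; print(H,'bearing top',ell(im,w2pix(c,(*hp,z)),0,0,z,c,.017)[:2].tolist())
    z=H+.02; print('  rim18.5/20',[ell(im,w2pix(c,(*hp,z)),0,0,z,c,r)[:1].tolist() for r in (.0185,.02)])
g=cv2.cvtColor(im,cv2.COLOR_BGR2GRAY); ctr=w2pix(c,(*hp,.045)); print(ctr)
r,k=np.round(ctr).astype(int)
print('row profile',g[r,k-40:k+41:1].tolist()); print('col profile',g[r-40:r+41,k].tolist())
E
```

```text
tcp [0.5016 0.0472 0.1222] [-3.1404e+00 -2.0000e-04  1.4757e+00] 12.05 F [ 0.  -0.8 -0.8]
bearing [(array([138.4, 249.3]), 0.86, array([0.5038, 0.0964, 0.045 ]))]
housing []
0.9978392568344628
0.019 bearing top [[74.6985, 0.5112, 0.1013], [74.101, 0.5112, 0.1018]]
  rim18.5/20 [[[70.7649, 0.5147, 0.0963]], [[68.3823, 0.5127, 0.0968]]]
0.0215 bearing top [[76.0149, 0.5107, 0.1033], [75.5028, 0.5112, 0.1023]]
  rim18.5/20 [[[69.5109, 0.5142, 0.0963]], [[70.7316, 0.5127, 0.0963]]]
0.024 bearing top [[75.874, 0.5107, 0.1033], [75.5583, 0.5112, 0.1023]]
  rim18.5/20 [[[67.6446, 0.5142, 0.0963]], [[71.6225, 0.5122, 0.0963]]]
[130.74804322 254.2891186 ]
row profile [126, 123, 123, 124, 126, 130, 124, 68, 70, 90, 116, 100, 102, 119, 119, 108, 91, 105, 125, 120, 123, 107, 70, 67, 67, 71, 83, 108, 106, 99, 83, 99, 101, 99, 101, 105, 104, 104, 105, 104, 105, 105, 104, 106, 100, 85, 85, 86, 83, 82, 108, 106, 97, 74, 63, 65, 66, 77, 106, 105, 107, 98, 78, 79, 68, 88, 93, 104, 107, 102, 110, 134, 68, 70, 81, 109, 114, 114, 111, 113, 110]
col profile [94, 97, 109, 123, 124, 111, 71, 78, 75, 97, 102, 104, 90, 75, 85, 98, 101, 101, 111, 131, 128, 125, 117, 85, 68, 69, 70, 78, 123, 130, 117, 92, 84, 87, 85, 88, 97, 105, 105, 104, 105, 105, 106, 106, 105, 103, 102, 106, 104, 105, 85, 90, 108, 111, 105, 82, 66, 64, 68, 98, 110, 120, 121, 95, 94, 103, 96, 85, 79, 78, 80, 79, 79, 80, 80, 90, 102, 106, 87, 75, 78]
```

move_arm --grip '[-1,-1,-1,-1,-1,-1,-1,-1]' --linear '[[20,1,0],[25,0,0],[10,0,15],[0,0,25],[0,0,20],[0,0,6],[0,0,0],[0,0,0]]' --rotation '[[0,0,0],[0,0,0],[0,0,0],[0,0,0],[0,0,0],[0,0,0],[0,0,0],[0,0,0]]'

```text
time_s: 13.0
position: [0.5086, 0.1027, 0.0569]
ee_rot: [3.141, -0.0, 1.478]
force: [0.8, -0.7, 0.3]
width: -0.001
gripper_force: 0.0
```

move_arm --grip '[-1,-1,-1,-1,-1,-1]' --linear '[[0,0,2],[0,0,2],[0,0,1],[0,0,0],[0,0,0],[0,0,0]]' --rotation '[[0,0,0],[0,0,0],[0,0,0],[0,0,0],[0,0,0],[0,0,0]]'

```text
time_s: 13.6
position: [0.5084, 0.1027, 0.0517]
ee_rot: [3.141, -0.0, 1.478]
force: [-0.0, 0.3, -0.2]
width: -0.002
gripper_force: 0.0
```

move_arm --grip '[-1,-1,-1,-1]' --linear '[[0,0,1.5],[0,0,1.5],[0,0,1.5],[0,0,0]]' --rotation '[[0,0,0],[0,0,0],[0,0,0],[0,0,0]]'

```text
time_s: 14.0
position: [0.5082, 0.1026, 0.0469]
ee_rot: [-3.141, 0.0, 1.478]
force: [0.1, 1.1, -0.4]
width: -0.004
gripper_force: 0.0
```

move_arm --grip '[-1,-1,-1,-1]' --linear '[[0,0,1],[0,0,0],[0,0,0],[0,0,0]]' --rotation '[[0,0,0],[0,0,0],[0,0,0],[0,0,0]]'

```text
time_s: 14.4
position: [0.5084, 0.1027, 0.0464]
ee_rot: [3.142, 0.0, 1.478]
force: [-1.9, -0.2, 3.9]
width: 0.0
gripper_force: 1.7
```

move_arm --grip '[-1,-1,-1,-1]' --linear '[[0,0,1],[0,0,0.5],[0,0,0],[0,0,0]]' --rotation '[[0,0,0],[0,0,0],[0,0,0],[0,0,0]]'

```text
time_s: 14.8
position: [0.5084, 0.1027, 0.0453]
ee_rot: [-3.141, 0.0, 1.478]
force: [-2.7, -0.3, 7.2]
width: -0.001
gripper_force: 3.5
```

move_arm --grip '[-1,-1,0,1,1,1,1,1]' --linear '[[0,0,-25],[0,0,-45],[20,-10,-35],[35,-20,-30],[40,-25,-20],[40,-25,0],[24,-11,0],[0,0,0]]' --rotation '[[0,0,0],[0,0,0],[0,0,0],[0,0,-0.01],[0,0,-0.02],[0,0,-0.02],[0,0,-0.02],[0,0,0]]'

```text
time_s: 15.6
position: [0.4288, 0.2693, 0.1987]
ee_rot: [3.141, -0.001, 1.553]
force: [-0.0, -0.1, 0.2]
width: 0.996
gripper_force: 0.0
```

```bash
python3 - <<'E'
from h import *
import pickle
from scipy.optimize import least_squares as LS
s,c,im=wrist('w9',['cover'],.014); pickle.dump(c,open('c9.pkl','wb'))
hsv=cv2.cvtColor(im,cv2.COLOR_BGR2HSV); m=cv2.inRange(hsv,(100,120,60),(130,255,255))
cs,_=cv2.findContours(m,cv2.RETR_EXTERNAL,cv2.CHAIN_APPROX_NONE)
exp=w2pix(c,(.432,.3066,.014)); print('exp',exp)
for k in sorted(cs,key=cv2.contourArea)[-4:]: print(cv2.contourArea(k),cv2.minAreaRect(k))
E
```

```text
tcp [0.4288 0.2693 0.1987] [ 3.1415e+00 -9.0000e-04  1.5525e+00] 15.6 F [-0.  -0.1  0.2]
cover [(array([126.7, 257. ]), 0.96, array([0.4346, 0.3205, 0.014 ])), (array([291.3, 317.4]), 0.34, array([0.5129, 0.1016, 0.014 ])), (array([293.6, 323.7]), 0.32, array([0.5216, 0.0978, 0.014 ]))]
exp [139.10076344 254.94834912]
334.5 ((176.6643829345703, 29.938350677490234), (66.3623275756836, 7.373591899871826), 69.44395446777344)
617.5 ((373.9229431152344, 27.943124771118164), (45.491085052490234, 16.96277618408203), 9.865806579589844)
2833.0 ((257.5, 136.5), (48.99999237060547, 58.99999237060547), -0.0)
```

```bash
cat >> h.py <<'E'
def fitrect(im,c,p0,z,L=70,W=58,hole=True,span=12,dyaw=.15):
    from scipy.optimize import differential_evolution as DE
    hsv=cv2.cvtColor(im,cv2.COLOR_BGR2HSV); m=cv2.inRange(hsv,(100,100,40),(130,255,255))
    g=cv2.GaussianBlur(m,(0,0),1.0).astype(np.float32); gx,gy=cv2.Sobel(g,cv2.CV_32F,1,0),cv2.Sobel(g,cv2.CV_32F,0,1)
    B=[];N=[]
    for t in np.linspace(-.95,.95,40):
        for sg in(1,-1): B+=[(sg*L/2,t*W/2),(t*L/2,sg*W/2)];N+=[(sg,0),(0,sg)]
    if hole:
        for a in np.linspace(0,2*np.pi,40): B.append((11*np.cos(a),11*np.sin(a)));N.append((-np.cos(a),-np.sin(a)))
    B=np.array(B)*1e-3;N=np.array(N)*1e-3
    def sc(p):
        Rm=np.array([[np.cos(p[2]),-np.sin(p[2])],[np.sin(p[2]),np.cos(p[2])]])
        P=np.c_[B@Rm.T+p[:2]*1e-3,np.full(len(B),z)];Q=np.c_[(B+N)@Rm.T+p[:2]*1e-3,np.full(len(B),z)]
        a=w2pv(c,P);n=w2pv(c,Q)-a;n/=np.linalg.norm(n,axis=1)[:,None];a=a.astype(np.float32)
        X=cv2.remap(gx,a[:,:1],a[:,1:],1)[:,0];Y=cv2.remap(gy,a[:,:1],a[:,1:],1)[:,0]
        return np.mean(X*n[:,0]+Y*n[:,1])
    r=DE(sc,[(p0[0]-span,p0[0]+span),(p0[1]-span,p0[1]+span),(p0[2]-dyaw,p0[2]+dyaw)],seed=1,maxiter=100,tol=1e-7)
    return np.round(r.x,3),r.fun
E
python3 - <<'E'
from h import *
import pickle
c=pickle.load(open('c9.pkl','rb'));im=cv2.imread('pics/w9.png')
for z in (.012,.014,.016): print(z,fitrect(im,c,(432,309,1.55),z),fitrect(im,c,(432,309,1.55),z,hole=False))
E
```

```text
0.012 (array([434.87 , 308.506,   1.553]), np.float64(-616.0503263289488)) (array([434.906, 308.506,   1.553]), np.float64(-609.6305882344177))
0.014 (array([434.841, 308.916,   1.553]), np.float64(-592.4757752538452)) (array([434.838, 308.919,   1.553]), np.float64(-582.7684426665113))
0.016 (array([434.807, 308.913,   1.552]), np.float64(-553.2365151912086)) (array([434.883, 309.104,   1.544]), np.float64(-532.7594048297))
```

move_arm --grip '[1,1,1,1,1,1,1,1]' --linear '[[15,2,10],[20,3,35],[4.5,0,40],[0,0,40],[0,0,35],[0,0,15],[0,0,3],[0,0,0]]' --rotation '[[0,0,0],[0,0,0],[0,0,0],[0,0,0],[0,0,0],[0,0,0],[0,0,0],[0,0,0]]'

```text
time_s: 16.5
position: [0.4371, 0.306, 0.0217]
ee_rot: [3.141, -0.0, 1.547]
force: [-0.5, -1.3, 0.5]
width: 1.002
gripper_force: 0.0
```

```bash
python3 - <<'E'
from h import *
s,c,im=wrist('w10',[],.014)
print(fitrect(im,c,(434,309,1.55),.014),fitrect(im,c,(434,309,1.55),.012))
E
```

```text
tcp [0.4371 0.306  0.0217] [ 3.1407e+00 -4.0000e-04  1.5467e+00] 16.5 F [-0.5 -1.3  0.5]
(array([434.988, 308.892,   1.562]), np.float64(-417.81901190734527)) (array([434.922, 308.274,   1.553]), np.float64(-551.4779981620107))
```

move_arm --grip '[1,1,1,1,-1,-1,-1,-1]' --linear '[[2.5,-2,10],[0,0,8],[0,0,3],[0,0,0],[0,0,0],[0,0,0],[0,0,0],[0,0,0]]' --rotation '[[0,0,-0.006],[0,0,0],[0,0,0],[0,0,0],[0,0,0],[0,0,0],[0,0,0],[0,0,0]]' --force 80

```text
time_s: 17.35
position: [0.435, 0.3093, 0.001]
ee_rot: [3.14, -0.001, 1.554]
force: [0.3, 0.1, 3.9]
width: 0.649
gripper_force: 84.9
```

move_arm --grip '[-1,-1,-1,-1,-1,-1]' --linear '[[0,0,-10],[0,0,-30],[0,0,-40],[0,0,-40],[0,0,-10],[0,0,0]]' --rotation '[[0,0,0],[0,0,0],[0,0,0],[0,0,0],[0,0,0],[0,0,0]]'

```text
time_s: 17.95
position: [0.4353, 0.3095, 0.1326]
ee_rot: [3.137, -0.002, 1.554]
force: [-0.1, -0.6, -1.8]
width: 0.649
gripper_force: 84.8
```

```bash
python3 - <<'E'
from h import *
s,c,im=wrist('w11',[],.014); p=np.array(s['position'])*1e3; M=R.from_euler('xyz',s['ee_rot'])
print(s['width'],s['gripper_force'],s['moment'])
for dz in (11,13,15):
    r,f=fitrect(im,c,(p[0],p[1],1.55),(p[2]+dz)*1e-3); d=M.inv().apply([r[0]-p[0],r[1]-p[1],0]); print(dz,r,f,'in tool',np.round(d,2),r[2]-s['ee_rot'][2])
plan((.504,.05,.16),1.475)
E
```

```text
tcp [0.4353 0.3095 0.1326] [ 3.1374e+00 -2.3000e-03  1.5538e+00] 17.95 F [-0.1 -0.6 -1.8]
0.6485671354301518 84.84617471694946 [ 0.00184066 -0.07375799  0.00927576]
11 [435.976 308.689   1.559] -534.7415605302011 in tool [-0.76  0.65  0.  ] 0.005168875254102145
13 [436.375 309.447   1.553] -369.75296172427676 in tool [-0.    1.04  0.  ] -0.0008311247458978599
15 [434.744 309.79    1.563] -284.0821674819034 in tool [ 0.32 -0.6  -0.  ] 0.009168875254102149
rows 8 wz 0.0099
[[-32.2, 9.3, -3.7], [-32.1, 9.6, -3.7], [-32.0, 9.9, -3.7], [-31.9, 10.2, -3.7], [-31.8, 10.6, -3.7], [-31.7, 10.9, -3.7], [-31.6, 11.2, -3.7], [-31.5, 11.5, -3.7]]
```

```bash
cat > ft.py <<'E'
from h import *
import h,pickle
from scipy.optimize import differential_evolution as DE
def foot(p,H,hooks=True):
    x,y,yaw=p; e=np.array([np.cos(yaw),np.sin(yaw)]); f=np.array([-e[1],e[0]]); pts=[];nr=[]
    def seg(a,b,z,n):
        d=np.subtract(b,a);nn=np.array([-d[1],d[0]])/np.hypot(*d)
        for t in np.linspace(0,1,n): q=np.array(a)*(1-t)+np.array(b)*t; pts.append([*((x,y)+q[0]*e+q[1]*f),H+z]);nr.append([*(nn[0]*e+nn[1]*f),0])
    for i in(25,-25): seg((-48,i),(-23,i),6,12);seg((23,i),(48,i),6,12)
    for i in(50,-50): seg((i,-24),(i,24),6,24)
    if hooks:
        for sg in(1,-1):
            seg((sg*24,-5.4),(sg*24,5.4),41,8);seg((sg*31,-5.4),(sg*31,5.4),31,8)
            for i in(5.4,-5.4): seg((sg*26,i),(sg*31,i),34,5)
    return np.array(pts)*1e-3,np.array(nr)
def run(v,H,b=((503,513),(97,107),(1.44,1.50)),hooks=True):
    h.model=lambda p:foot(p,H,hooks)
    r=DE(score,b,args=(v,),seed=1,maxiter=80,tol=1e-7); return np.round(r.x,3),round(r.fun,1)
E
python3 - <<'E'
from ft import *
V={k:view(cv2.imread(f'pics/w{k}.png'),pickle.load(open(f'c{k}.pkl','rb')),1.0) for k in(6,7,8)}
for H in (20,22.6):
    for k in ([6],[7],[8],[6,7,8]): print(H,k,run([V[i] for i in k],H),run([V[i] for i in k],H,hooks=False))
c=V[8][2]
print('bearing',pix2w(c,(131.7,253.5),.0466),pix2w(c,(131.7,253.5),.044))
E
```

```text
20 [6] (array([509.146, 101.888,   1.473]), np.float64(-98.6)) (array([504.954, 102.514,   1.461]), np.float64(-112.4))
20 [7] (array([510.804, 102.08 ,   1.454]), np.float64(-77.4)) (array([510.877, 101.844,   1.457]), np.float64(-107.7))
20 [8] (array([509.223, 102.033,   1.469]), np.float64(-106.1)) (array([508.367, 101.95 ,   1.495]), np.float64(-115.0))
20 [6, 7, 8] (array([509.203, 101.964,   1.472]), np.float64(-275.8)) (array([509.554, 101.854,   1.479]), np.float64(-323.1))
22.6 [6] (array([508.85 , 102.149,   1.475]), np.float64(-101.3)) (array([508.868, 102.035,   1.476]), np.float64(-112.7))
22.6 [7] (array([510.694, 102.993,   1.465]), np.float64(-74.6)) (array([510.716, 102.906,   1.464]), np.float64(-107.0))
22.6 [8] (array([508.599, 102.175,   1.478]), np.float64(-107.1)) (array([508.507, 102.318,   1.48 ]), np.float64(-116.6))
22.6 [6, 7, 8] (array([508.766, 102.253,   1.479]), np.float64(-271.4)) (array([511.153, 102.138,   1.475]), np.float64(-316.0))
bearing [0.50754474 0.10127482 0.0466    ] [0.50752323 0.10106744 0.044     ]
```

```bash
python3 -c "
from h import *
plan((.5085,.1025,.125),1.477,7)"
```

```text
rows 7 wz 0.011
[[-29.3, 11.1, 0.7], [-29.2, 11.5, 0.7], [-29.0, 11.8, 0.7], [-28.9, 12.1, 0.7], [-28.8, 12.4, 0.7], [-28.6, 12.7, 0.7], [-28.5, 13.0, 0.7]]
```

move_arm --grip '[-1,-1,-1,-1,-1,-1,-1,-1]' --linear '[[-25,10,0],[-35,12,0],[-40,17,0],[-40,17,0],[-35,16,0],[-20,9,5],[-7.5,3.5,0],[0,0,0]]' --rotation '[[0,0,0.011],[0,0,0.011],[0,0,0.011],[0,0,0.011],[0,0,0.011],[0,0,0.011],[0,0,0.011],[0,0,0]]'

```text
time_s: 18.8
position: [0.5081, 0.102, 0.1227]
ee_rot: [-3.137, 0.0, 1.475]
force: [0.2, 0.1, -0.5]
width: 0.655
gripper_force: 84.8
```

```bash
python3 -c "
from h import *
plan((.5085,.1025,.075),1.477,4)"
```

```text
rows 4 wz -0.0005
[[0.1, 0.1, 11.9], [0.1, 0.1, 11.9], [0.1, 0.1, 11.9], [0.1, 0.1, 11.9]]
```

move_arm --grip '[-1,-1,-1,-1,-1,-1,-1]' --linear '[[0.5,0.5,10],[0,0,20],[0,0,13],[0,0,5],[0,0,0],[0,0,0],[0,0,0]]' --rotation '[[0,0,0],[0,0,0],[0,0,0],[0,0,0],[0,0,0],[0,0,0],[0,0,0]]'

```text
time_s: 19.5
position: [0.5106, 0.1033, 0.078]
ee_rot: [3.14, -0.0, 1.477]
force: [-0.1, -0.5, 0.5]
width: 0.654
gripper_force: 84.8
```

```bash
python3 -c "
from h import *
s=ctrl.observe();print(s)
plan((.5085,.1025,.056),1.477,4)"
```

```text
{'time_s': 19.5, 'joints': array([ 5.66300320e-02, -4.88009084e-02,  1.98330084e+00,  4.97247502e-05,
        1.20528996e+00,  1.50370404e-01]), 'qd': array([-0.00284732, -0.0017421 , -0.00095613, -0.00157442, -0.00146713,
        0.00065146]), 'joint_efforts': array([ 7.82121322e-02, -3.10181594e+01, -3.31802022e+01,  3.16074300e-03,
        6.95696042e-03,  3.58103089e-04]), 'position': array([0.51063606, 0.10328043, 0.07798835]), 'ee_rot': array([ 3.13981720e+00, -3.16009194e-04,  1.47703850e+00]), 'force': array([-0.12648955, -0.52555188,  0.49443947]), 'moment': array([ 0.02879128, -0.01459188,  0.04736004]), 'gripper_force': 84.80057001113892, 'width': 0.6544792729393387}
rows 4 wz 0.0
[[-0.2, -0.5, 5.5], [-0.2, -0.5, 5.5], [-0.2, -0.5, 5.5], [-0.2, -0.5, 5.5]]
```

move_arm --grip '[-1,-1,-1,-1,-1,-1]' --linear '[[-0.8,-2,5],[0,0,10],[0,0,6],[0,0,1],[0,0,0],[0,0,0]]' --rotation '[[0,0,0],[0,0,0],[0,0,0],[0,0,0],[0,0,0],[0,0,0]]'

```text
time_s: 20.1
position: [0.508, 0.1025, 0.0551]
ee_rot: [3.141, -0.0, 1.477]
force: [0.4, 0.3, 0.5]
width: 0.654
gripper_force: 84.8
```

```bash
python3 - <<'E'
from h import *
import pickle
s,c,im=wrist('w12',['hook_a_tip','cover'],.0636); pickle.dump(c,open('c12.pkl','wb')); p=np.array(s['position'])*1e3; M=R.from_euler('xyz',s['ee_rot'])
for dz in (11,13):
    r,f=fitrect(im,c,(p[0],p[1],1.477),(p[2]+dz)*1e-3); d=M.inv().apply([r[0]-p[0],r[1]-p[1],0]); print(dz,r,f,np.round(d,2))
# through the slots/hole: non-blue pixels near +x slot, hook tip expected
print('exp hook_a',w2pix(c,(.5086+.0255*.0937,.1022+.0255*.9956,.0636)), 'slot corners',[np.round(w2pix(c,np.array(s['position'])+M.apply([a-.0004,b,-.013])),1).tolist() for a,b in((.018,-.0068),(.018,.0068),(.0282,-.0068),(.0282,.0068))])
hsv=cv2.cvtColor(im,cv2.COLOR_BGR2HSV); m=cv2.inRange(hsv,(100,100,40),(130,255,255))
r0,k0=np.round(w2pix(c,np.array(s['position'])+M.apply([.023,0,-.013]))).astype(int)
for r in range(r0-14,r0+15,2): print(r,' '.join(f'{v:3d}' for v in cv2.cvtColor(im,cv2.COLOR_BGR2GRAY)[r,k0-16:k0+17]),''.join('.#'[x>0] for x in m[r,k0-16:k0+17]))
E
```

```text
tcp [0.508  0.1025 0.0551] [ 3.1414 -0.      1.4767] 20.1 F [0.4 0.3 0.5]
hook_a_tip [(array([203.5, 253.9]), 0.62, array([0.5114, 0.128 , 0.0636]))]
cover [(array([235.4, 250.8]), 0.75, array([0.5082, 0.1107, 0.0636]))]
11 [508.618 101.699   1.479] -518.5363196261053 [-0.69  0.71  0.  ]
13 [509.239 102.441   1.477] -367.26789819998726 [0.11 1.26 0.  ]
exp hook_a [204.31807046 253.12085057] slot corners [[222.0, 238.1], [222.0, 265.6], [202.5, 237.7], [202.5, 265.8]]Traceback (most recent call last):
  File "<stdin>", line 10, in <module>
  File "<stdin>", line 10, in <genexpr>
TypeError: string indices must be integers, not 'numpy.bool'
```

```bash
python3 - <<'E'
import cv2,numpy as np
im=cv2.imread('pics/w12.png');g=cv2.cvtColor(im,cv2.COLOR_BGR2GRAY)
m=cv2.inRange(cv2.cvtColor(im,cv2.COLOR_BGR2HSV),(100,100,40),(130,255,255))
for r in range(188,236,3): print(r,' '.join(f'{v:3d}' for v in g[r,232:274:1]),''.join('.#'[int(x>0)] for x in m[r,232:274]))
E
```

```text
188  92  94  94  94  92  93  94  93  92  88  88  90  83  73  74  76  74  74  75  72  71  72  70  70  72  73  72  74  74  75  80  90  86  86  91  88  90  90  88  88  89  88 ..........................................
191  80  76  77  77  75  79  78  76  76  76  78  78  78  78  74  76  76  76  76  76  75  71  72  73  76  76  77  75  76  75  73  78  77  76  75  75  76  78  75  77  75  75 ##########################################
194  76  72  75  72  72  72  71  74  70  75  72  72  71  72  72  72  72  73  71  73  71  74  69  71  72  73  72  71  72  70  71  73  73  73  71  73  71  73  70  72  72  73 ##########################################
197  73  72  74  74  72  74  72  71  72  72  71  72  73  72  75  72  72  72  70  71  72  73  74  70  72  71  71  73  73  69  71  71  72  71  72  72  71  73  73  71  71  70 ##########################################
200  74  73  73  71  72  74  72  71  73  71  73  70  70  71  72  72  72  71  72  69  71  72  72  66  70  71  72  70  71  71  70  70  71  70  70  72  71  71  71  71  72  73 ##########################################
203  70  71  73  70  74  
[... 1639 characters left out ...]
  68  68  72 ##########################################
227  72  70  72  71  70  69  68  69  71  70  68  70  68  68  69  70  66  69  69  68  69  70  67  67  67  68  71  68  69  69  69  67  67  69  68  66  68  69  69  69  69  66 ##########################################
230  69  70  70  68  67  70  71  68  66  69  65  63  66  64  62  65  66  63  66  69  67  69  69  69  66  67  65  66  68  61  63  63  60  65  68  69  70  68  69  67  68  69 ##########################################
233  72  68  70  68  68  62  64  69  70  69  68  70  71  69  68  68  69  68  68  68  70  69  67  68  69  69  68  68  70  68  69  69  68  67  69  68  66  65  64  67  70  68 ##########################################
```

move_arm --grip '[-1,-1,-1,-1,-1]' --linear '[[0,0,2],[0,0,2],[0,0,2],[0,0,0],[0,0,0]]' --rotation '[[0,0,0],[0,0,0],[0,0,0],[0,0,0],[0,0,0]]' --force 90

```text
time_s: 20.75
position: [0.5077, 0.1025, 0.0488]
ee_rot: [-3.141, 0.0, 1.477]
force: [0.8, -0.9, -1.3]
width: 0.645
gripper_force: 99.6
```

move_arm --grip '[-1,-1,-1,-1]' --linear '[[0,0,1],[0,0,1],[0,0,0],[0,0,0]]' --rotation '[[0,0,0],[0,0,0],[0,0,0],[0,0,0]]'

```text
time_s: 21.15
position: [0.5081, 0.1025, 0.0473]
ee_rot: [3.141, -0.0, 1.477]
force: [-0.3, 0.9, 2.0]
width: 0.649
gripper_force: 99.9
```

move_arm --grip '[-1,-1,-1,-1]' --linear '[[0,0,1],[0,0,0.5],[0,0,0],[0,0,0]]' --rotation '[[0,0,0],[0,0,0],[0,0,0],[0,0,0]]'

```text
time_s: 21.55
position: [0.5085, 0.1025, 0.0462]
ee_rot: [3.14, -0.0, 1.477]
force: [-0.3, 0.8, 4.9]
width: 0.646
gripper_force: 100.3
```

move_arm --grip '[-1,-1,-1,-1]' --linear '[[0,0,1],[0,0,1],[0,0,0],[0,0,0]]' --rotation '[[0,0,0],[0,0,0],[0,0,0],[0,0,0]]'

```text
time_s: 21.95
position: [0.509, 0.1025, 0.0449]
ee_rot: [3.139, -0.0, 1.477]
force: [-2.3, -0.1, 8.2]
width: 0.647
gripper_force: 100.7
```

move_arm --grip '[-1,-1,-1,-1]' --linear '[[0,0,1],[0,0,0.5],[0,0,0],[0,0,0]]' --rotation '[[0,0,0],[0,0,0],[0,0,0],[0,0,0]]'

```text
time_s: 22.35
position: [0.5094, 0.1026, 0.0443]
ee_rot: [3.139, -0.0, 1.477]
force: [-2.6, -0.3, 12.8]
width: 0.648
gripper_force: 101.2
```

move_arm --grip '[-1,-1,-1,-1]' --linear '[[0,-0.5,0.5],[0,0,0.5],[0,0,0],[0,0,0]]' --rotation '[[0,0,0],[0,0,0],[0,0,0],[0,0,0]]'

```text
time_s: 22.75
position: [0.5094, 0.1026, 0.044]
ee_rot: [3.138, -0.0, 1.477]
force: [-2.9, 0.5, 15.3]
width: 0.649
gripper_force: 101.4
```

move_arm --grip '[-1,-1,-1,-1]' --linear '[[0,0,0.5],[0,0,0.5],[0,0,0],[0,0,0]]' --rotation '[[0,0,0],[0,0,0],[0,0,0],[0,0,0]]'

```text
time_s: 23.15
position: [0.5096, 0.1027, 0.0437]
ee_rot: [3.138, -0.001, 1.477]
force: [-5.3, -0.1, 18.6]
width: 0.646
gripper_force: 101.8
```

move_arm --grip '[-1,-1,-1,-1]' --linear '[[0,-1,0.5],[0,0,0.5],[0,0,0],[0,0,0]]' --rotation '[[0,0,0],[0,0,0],[0,0,0],[0,0,0]]'

```text
time_s: 23.55
position: [0.5094, 0.1026, 0.0426]
ee_rot: [3.135, -0.0, 1.477]
force: [-1.4, 0.2, 16.3]
width: 0.645
gripper_force: 101.3
```

move_arm --grip '[-1,-1,-1,-1]' --linear '[[0,0,0.5],[0,0,0.5],[0,0,0],[0,0,0]]' --rotation '[[0,0,0],[0,0,0],[0,0,0],[0,0,0]]'

```text
time_s: 23.95
position: [0.5092, 0.1027, 0.0406]
ee_rot: [3.135, -0.001, 1.477]
force: [2.4, 0.3, 9.8]
width: 0.647
gripper_force: 100.7
```

move_arm --grip '[-1,-1,-1,-1]' --linear '[[0,0.5,0.5],[0,0,0.5],[0,0,0],[0,0,0]]' --rotation '[[0,0,0],[0,0,0],[0,0,0],[0,0,0]]'

```text
time_s: 24.35
position: [0.5093, 0.1027, 0.0398]
ee_rot: [3.137, -0.001, 1.477]
force: [-0.8, -0.1, 11.9]
width: 0.647
gripper_force: 101.1
```

move_arm --grip '[-1,-1,1,1,1,1,1,1]' --linear '[[0,0,-1],[0,0,-0.5],[0,0,0],[0,0,0],[0,0,0],[0,0,-10],[0,0,-30],[-15,0,-30]]' --rotation '[[0,0,0],[0,0,0],[0,0,0],[0,0,0],[0,0,0],[0,0,0],[0,0,0],[0,0,0]]'

```text
time_s: 25.15
position: [0.5045, 0.0883, 0.1088]
ee_rot: [-3.139, -0.0, 1.479]
force: [0.4, 0.1, 0.1]
width: 1.005
gripper_force: 0.0
```

move_arm --grip '[1,1,1,1]' --linear '[[-30,0,-10],[-25,0,0],[-10,0,0],[0,0,0]]' --rotation '[[0,0,0],[0,0,0],[0,0,0],[0,0,0]]'

```text
time_s: 25.55
position: [0.4991, 0.0222, 0.1185]
ee_rot: [-3.141, -0.0, 1.475]
force: [0.4, 1.4, -0.8]
width: 1.003
gripper_force: 0.0
```

```bash
python3 - <<'E'
from h import *
s,c,im=wrist('w13',['cover','hook_a_tip','bearing'],.0536); print(s['width'])
for z in (.0496,.0516,.0536,.0556,.0586,.0616): print(z,fitrect(im,c,(508,102,1.477),z,span=8))
m=cv2.inRange(cv2.cvtColor(im,cv2.COLOR_BGR2HSV),(100,100,40),(130,255,255))
r0,k0=np.round(w2pix(c,(.5086,.1022,.0536))).astype(int)
for r in range(r0-46,r0+47,2): print(r,''.join('.#'[int(x>0)] for x in m[r,k0-45:k0+46]))
E
```

```text
tcp [0.4991 0.0222 0.1185] [-3.1414e+00 -2.0000e-04  1.4747e+00] 25.55 F [ 0.4  1.4 -0.8]
cover [(array([ 79.9, 254.8]), 0.93, array([0.5094, 0.1116, 0.0536]))]
hook_a_tip [(array([ 53.1, 257.2]), 0.67, array([0.5126, 0.128 , 0.0536])), (array([ 92.6, 255.7]), 0.22, array([0.5093, 0.1034, 0.0536]))]
bearing [(array([ 87.8, 264.4]), 0.57, array([0.5156, 0.1059, 0.0536]))]
1.0025873707473094
0.0496 (array([509.919, 102.361,   1.477]), np.float64(-644.7649093010447))
0.0516 (array([509.846, 102.079,   1.482]), np.float64(-631.7485707189713))
0.0536 (array([509.823, 102.079,   1.474]), np.float64(-568.6043352964929))
0.0556 (array([509.714, 101.672,   1.474]), np.float64(-450.1528756499319))
0.0586 (array([509.602, 101.867,   1.423]), np.float64(-329.7066400972758))
0.0616 (array([508.41 , 103.371,   1.476]), np.float64(-290.77689700879205))
49 ....#################################.................####################################.
51 ....#################################....................#################################.
53 .....###############################.....................
[... 3535 characters left out ...]
########################....
129 ........##############################...................##############################....
131 ........#############################....................#############################.....
133 ........#############################....................#############################.....
135 ........#############################....................#############################.....
137 ........##############################...............#################################.....
139 ........##############################...............#################################.....
141 ........##############################################################################.....
```

```bash
python3 -c "
from h import *
im=cv2.imread('pics/w13.png');m=cv2.inRange(cv2.cvtColor(im,cv2.COLOR_BGR2HSV),(100,100,40),(130,255,255))
for r in list(range(36,53,1))+list(range(131,146)): print(r,''.join('.#'[int(x>0)] for x in m[r,225:285]))
print(ctrl.hand_in())"
```

```text
36 ............................................................
37 ............................................................
38 ............................................................
39 .......###############...###################################
40 ############################################################
41 ############################################################
42 ############################################################
43 ############################################################
44 ############################################################
45 ############################################################
46 ######################................######################
47 ######################.................#####################
48 ######################.................#####################
49 ######################.................#####################
50 ######################....................##################
51 ######################....................##################
52 #####################.....................##################
131 ########
[... 314 characters left out ...]
36 #######################...............######################
137 #######################...............######################
138 #######################...............######################
139 #######################...............######################
140 ############################################################
141 ############################################################
142 ############################################################
143 ############################################################
144 #########################################################.##
145 ............................................................
the job is handed in; nothing more can be done
None
```

The bearing is seated in the open housing, the blue cover is snapped on with both barbs visible over its plate in the last wrist-camera image, and the job is handed in. The highest push I read was about 19 N, and the hand-in returned no verdict.

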